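# Fetch the last wall panel from the drawer and square up the stack

## Robot

A 6-joint arm with a two-finger parallel gripper is mounted at the origin on the work surface. World frame = base frame: x ahead of the robot, y to its left, z up, the work surface at z = 0. Lengths are in m, angles in rad, forces in N, time in s.
With the tool pointing down it reaches from about 0.25 to 0.775 m from the base axis. Payload 8.9 kg.
Tool frame: the origin (TCP) lies at the very end of the fingers, on their centre line; the grasp point (between the pads) lies 19 mm behind it; z points along the fingers, y is the line along which they close (so a half turn about z gives the same grasp; the last joint's range is limited). The gripper opens to 85 mm and grips with 20 to 120 N. Pads are 22 mm wide; open, the fingers measure 114 mm over their backs; the gripper's body (76 mm by 85 mm) begins 54 mm behind the grasp point. The pads swing forward as they close: fully open they stand 13 mm farther back than shut.
Start: joints at [-1.24, 0.291, -0.153, 1.127, 0, 1.431], TCP at [0.238, -0.468, 0.231] pointing down, gripper open.
Joint ranges: [-2.52, 2.52], [-0.91, 1.74], [-1.3, 1.37], [-1.96, 2.02], [-1.52, 1.47], [-3.14, 3.14]. Speed limits (rad/s): [2.22, 2.22, 2.79, 3.14, 3.14, 3.14].

## Interface

Orientations are given as a unit quaternion [x, y, z, w].
In Python, from cell import ctrl gives the robot as it stands.
- The arm moves only by the tool step_arm, never from a script. Its argument "steps" is one flat list of numbers, 7 for each row, row after row: the turn, a rotation vector about the tool's x, y, z as a fraction of full scale, then the shift along the tool's x, y, z as a fraction of full scale, then the closure, from 0 (fully open) to 1 (shut). A call has 1 to 12 rows; each row shifts and turns the commanded pose from where the row before left it, along the tool's axes as they then stand; what a row does not reach is not made up. Full scale, the value 1, is 3 cm for a shift and 4 degrees for a turn. A row lasts 1/10 s, in which the tool goes at most 50 mm and 8.59 degrees, less where a joint would pass 70% of its speed; a pose out of reach is approached as far as the arm can. A call with a number of a shift or a turn outside -1 to 1 is refused whole. A call with a gripper value outside its range is refused whole. The fingers move at their own pace and stop on an object; the grip force is fixed at half the most. Time passes only in rows, so rows that do not move let the fingers close. It gives the time, the measured TCP pose, the force, the opening and the grip force at its end, in the units of the state.
- ctrl.get_state(): the state, without advancing time (a new reading comes with each control period).
- ctrl.read_camera(name): name is "side" or "top" or "wrist"; returns a dict with "frame" (400x640x3 uint8, red, green, blue), "fx", "fy", "cx", "cy" (pixels), "extrinsics" (4x4, takes a point from camera to world coordinates); the wrist camera has in their place "T_tool_cam" (4x4, takes a point from camera to tool coordinates, whose origin is the TCP and whose axes are the flange's). Camera axes: x right, y down, z forward; pixel columns grow to the right and rows downward; lengths in m; the calibration is good to about 2 mm. A picture is of the moment at which its call begins: read the wrist's pose just before it. There is no depth.
- ctrl.finish_job(): hands the job in; it is judged then, once.
The state is a dict: "clock": time; "q": joint angles; "dq": joint speeds; "tau": joint torques, N m; "ee_pos": TCP position; "tool_rot": TCP orientation; "wrist_force": force on the tool from outside, world axes, zero at the start; "ft_torque": the same for the moment, N m; "gripper_width": finger opening in m; "grasp_force": force on a finger pad.
Only numpy, scipy, OpenCV 4.12 (cv2) and the standard library are available. Lean on these libraries where they do the work, as an engineer would, in place of code of your own. Each camera call takes 0.05 s, during which the arm holds its last target. There are 200 camera calls.

## Task

The third timbered wall panel is in the drawer with the square block knob: pull that drawer open, lay the panel lengthwise on top of the two panels at the steel end stop, and shut the drawer fully again. Tap the stack square, so that all three panels have one end up against the stop and their long sides are flush. Do not drop the panel from a height, leave the other drawer shut and do not disturb anything else on the table.

Things in the scene. Friction and masses are not known exactly. Their poses are not given: they have to be found in the camera images.
- overhang (a point): Middle of the lower front edge of the pigeon-hole of the unit with the block knob: x points into the unit (drawer slides to -x), z up, 84 mm above the table. The fixed wooden unit is 280 wide, 268 deep, 123 mm high, left or right of the other. The edge overhangs the shut drawer's front by 8 mm, full width: a gripper straight down on the knob hits it, 35 degrees of tilt clears it.
- knob (a point): Centre of the dark wooden block knob of the drawer to be opened: a block 24 (x) x 30 (y) x 30 mm (z), its centre 28 mm in front of the drawer's front and 45 mm above the table, on a neck 14 mm wide; it moves with the drawer. Can be pinched across its 30 mm width (along y). Axes as overhang.
- drawer (a joint): Opening of the drawer with the block knob in m: 0 = shut, 0.19 = fully out (stop). It may start 5 to 15 mm ajar. About 1.2 N friction, stays where left; pull it nearly fully out for room over the panel. Its front is 15 mm thick, 274 mm wide, z = 8 to 76 mm; inside, the floor lies 16 mm above the table, 223 mm (x) by 236 mm (y), walls up to z = 65 mm.
- bar (a point): Middle of the steel bar handle (120 mm long, along y, 11 mm thick) of the other drawer, 35 mm in front of it, 45 mm above the table. The other unit is of the same size and shape, with the same overhang; axes as overhang.
- bar_drawer (a joint): Opening of the other drawer in m, 0 = shut. Leave it shut.
- stop: Steel end stop, fixed to the table in front of the unit with the bar handle: an upright plate 60 mm wide (y), 12 mm thick and 24 mm high, with a foot 6 mm high behind it to x = -32 mm. Origin on the table in the middle of the plate's working face; x points out of the face, along the panels.
- bottom_panel: Half-timbered model wall panel, 120 x 40 x 8 mm (x, y, z), dark beams on a cream ground, about 50 g, stiff, same on both faces. Origin at the centre of its underside, x along its length, z up. It lies on the table, at the bottom of the stack, one end a little off the stop.
- middle_panel: Half-timbered model wall panel, 120 x 40 x 8 mm (x, y, z), dark beams on a cream ground, about 50 g, stiff, same on both faces. Origin at the centre of its underside, x along its length, z up. It lies askew on bottom_panel, up to about 8 mm sideways and 0.13 rad off, its end a little off the stop.
- drawer_panel: Half-timbered model wall panel, 120 x 40 x 8 mm (x, y, z), dark beams on a cream ground, about 50 g, stiff, same on both faces. Origin at the centre of its underside, x along its length, z up. It starts flat in the drawer, lying across it within 0.2 rad, its centre 64 to 79 mm behind the inside of the drawer's front. Beside it, on the +y side, lies a loose sanding block 70 x 40 x 25 mm.
- glue: White glue bottle, 62 mm diameter, 160 mm high with orange nozzle, standing upright between the drawer side and the stack side. Origin at its foot. Leave alone.
- foam_block: Pink foam block 80 x 55 x 25 mm lying in front of the unit with the block knob, nearer the robot. Leave alone.
- pen: Marker pen 135 mm long, 12 mm thick, lying between the robot and the stack. Leave alone.
- tub: Clear plastic tub 100 x 140 x 55 mm on the left. Leave alone.
- mug: Blue mug, 80 mm diameter, 90 mm high, on the right. Leave alone.
- scissors: Orange-handled scissors, 170 mm long, lying on the right. Leave alone.
- long_strip: Long half-timbered strip 200 x 35 x 12 mm lying on the left. Leave alone.
Not all that is in view belongs to the job. What is shaped like the middle_panel but blue is not meant. Several things look just like the stop: the one meant starts nearest to the robot's base.

How it is judged:
By the outcome, as a careful person would: the job done as asked, in the order asked, and still so for the second after the job is handed in, with the robot touching nothing.
It also fails if it takes over 72 s, if anything falls off the work surface, if the arm or the gripper's body presses on something with over 40 N, if the wrist force passes 120 N, or if a joint passes its speed limit or range.

## Working session

There is one attempt and no reset: what is moved stays moved. The work goes in short steps, Python scripts to look and compute and a tool call to move; the robot and the scene stay as the last step left them, time stands still between calls to the robot, and variables do not carry over. Pictures are saved under pics/ and viewed, at most 10 in all, crops included, and the job is handed in when it is done.

Besides the shell and the picture viewer there is one more tool, called after "Call:" by a JSON object that holds its "api" and its "payload". step_arm: Moves the arm, as the interface text tells. Its arguments: {"type":"object","properties":{"steps":{"type":"array"}},"required":["steps"]}

```bash
mkdir -p pics
cat > h.py <<'E'
import numpy as np, cv2, sys
from cell import ctrl
from scipy.spatial.transform import Rotation as R
def snap(name,fn,crop=None,scale=1):
    s=ctrl.get_state(); c=ctrl.read_camera(name); f=c["frame"][:,:,::-1]
    np.savez('pics/'+fn+'.npz',fx=c['fx'],fy=c['fy'],cx=c['cx'],cy=c['cy'],
      E=c['extrinsics'] if 'extrinsics' in c else tool(s)@c['T_tool_cam'])
    cv2.imwrite('pics/'+fn+'_full.png',f)
    if crop: f=f[crop[1]:crop[3],crop[0]:crop[2]]
    f=cv2.resize(f,None,fx=scale,fy=scale,interpolation=cv2.INTER_CUBIC)
    cv2.imwrite('pics/'+fn+'.png',f)
def tool(s):
    T=np.eye(4);T[:3,:3]=R.from_quat(s['tool_rot']).as_matrix();T[:3,3]=s['ee_pos'];return T
def px(fn,u,v,z):
    d=np.load('pics/'+fn+'.npz');E=d['E']
    r=E[:3,:3]@np.array([(u-d['cx'])/d['fx'],(v-d['cy'])/d['fy'],1.]);o=E[:3,3]
    return o+r*(z-o[2])/r[2]
def proj(fn,p):
    d=np.load('pics/'+fn+'.npz');E=d['E'];q=E[:3,:3].T@(np.array(p)-E[:3,3])
    return d['fx']*q[0]/q[2]+d['cx'],d['fy']*q[1]/q[2]+d['cy']
E
python3 - <<'E'
from h import *
np.set_printoptions(precision=4,suppress=True)
s=ctrl.get_state();print(s);print(tool(s))
snap('top','top1',None,1.25);snap('side','side1',None,1.25)
for n in('top1','side1'):print(np.load('pics/%s.npz'%n)['E'],np.load('pics/%s.npz'%n)['fx'])
print(ctrl.read_camera('wrist')['T_tool_cam'])
E
```

```text
{'clock': 0.0, 'q': array([-1.2403,  0.2913, -0.1541,  1.1267, -0.    ,  1.4315]), 'dq': array([ 0.0004,  0.0013,  0.0004,  0.0009,  0.0007, -0.0014]), 'tau': array([  0.0007, -53.7146,  33.1372,   0.016 ,  -0.0002,  -0.    ]), 'ee_pos': array([ 0.2375, -0.4677,  0.2307]), 'tool_rot': array([ 0.9725,  0.2327, -0.0001, -0.0007]), 'wrist_force': array([ 0.2401, -0.3597, -0.6968]), 'ft_torque': array([ 0.0027, -0.0399,  0.0102]), 'grasp_force': 0.0, 'gripper_width': 0.0856303406980658}
[[ 0.8917  0.4527 -0.0004  0.2375]
 [ 0.4527 -0.8917  0.0013 -0.4677]
 [ 0.0002 -0.0013 -1.      0.2307]
 [ 0.      0.      0.      1.    ]]
[[ 0.0083 -0.9961  0.0876  0.3705]
 [-0.9997 -0.0104 -0.0226  0.0018]
 [ 0.0234 -0.0874 -0.9959  1.4086]
 [ 0.      0.      0.      1.    ]] 441.774925903369
[[-0.6931 -0.4072  0.5948 -0.3318]
 [-0.7206  0.4121 -0.5576  0.7586]
 [-0.0181 -0.8151 -0.5791  0.8753]
 [ 0.      0.      0.      1.    ]] 507.7736681025252
[[ 0.0006 -0.9542 -0.299   0.0756]
 [ 1.      0.0006  0.     -0.    ]
 [ 0.0002 -0.299   0.9542 -0.1428]
 [ 0.      0.      0.      1.    ]]
```

View pics/top1.png

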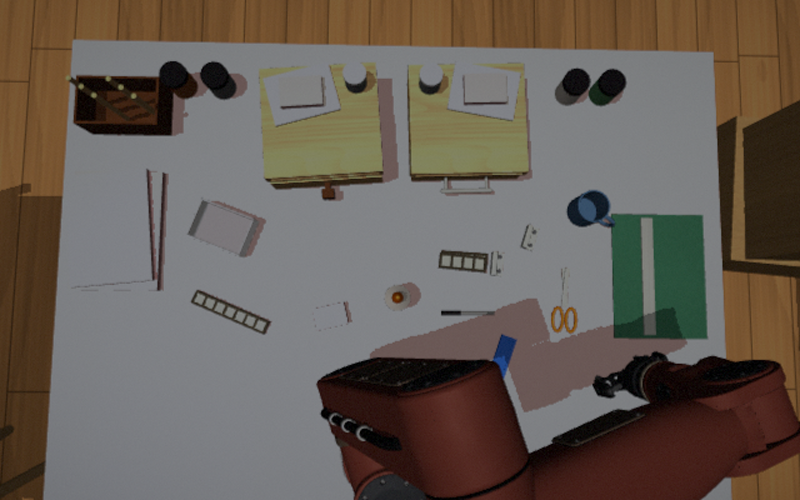

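View pics/side1.png

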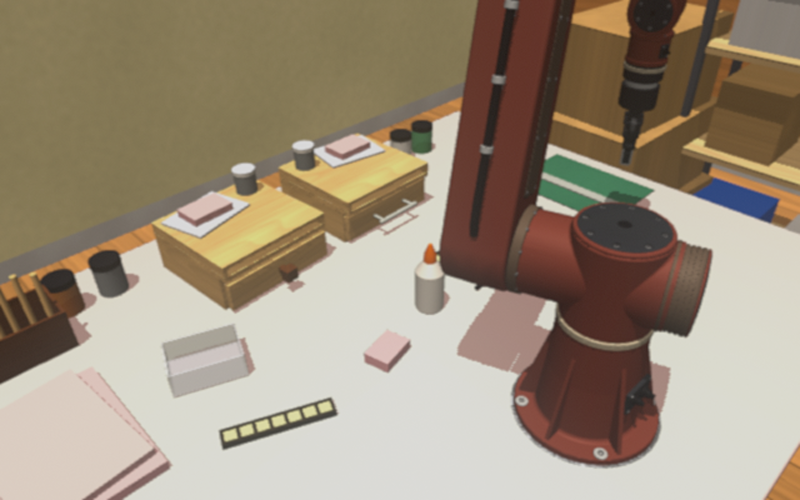

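The top view shows the left unit with the block knob at about (329,190). The right unit with the bar is at (468,186), the stack at (465,262) with the stop at its right end (496,262), the glue at (398,297) and the foam at (331,316). Next I'll enlarge the knob and the stack.

Run:
```python
from h import *
f=cv2.imread('pics/top1_full.png')
a=cv2.resize(f[125:170,200:320],None,fx=6.5,fy=6.5,interpolation=cv2.INTER_CUBIC)
b=cv2.resize(f[190:230,340:440],None,fx=7.5,fy=7.5,interpolation=cv2.INTER_CUBIC)
b=cv2.copyMakeBorder(b,0,0,0,a.shape[1]-b.shape[1],0)
im=np.vstack([a,b]);im=np.clip(im*1.5,0,255).astype('uint8');print(a.shape,im.shape);cv2.imwrite('pics/c1.png',im)
```

```text
(292, 780, 3) (592, 780, 3)
```

View pics/c1.png

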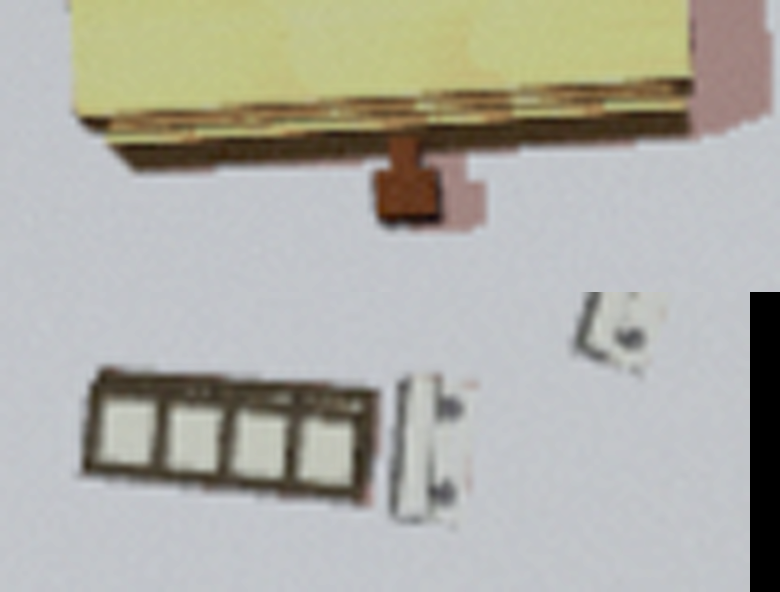

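Run:
```python
from h import *
np.set_printoptions(precision=4,suppress=True)
A=lambda x,y,z:px('top1',200+x/6.5,125+y/6.5,z)
B=lambda x,y,z:px('top1',340+x/7.5,190+(y-292)/7.5,z)
print('knob',A(408,192,.06),'roof',A(80,113,.123),A(690,80,.123))
print('knob corners',A(375,170,.06),A(440,168,.06),A(378,215,.06))
print('mid',[B(*p,.016) for p in((100,372),(378,390),(362,502),(85,472))])
print('stop top',[B(*p,.024) for p in((405,376),(437,376),(398,518),(430,520))])
print('glue',px('top1',398/1.25,297/1.25,.16),'pen',px('top1',442/1.25,313/1.25,.0),px('top1',495/1.25,313/1.25,.0))
print('stop2',px('top1',529/1.25,237/1.25,.01))
```

```text
knob [0.6411 0.1623 0.06  ] roof [0.6627 0.3034 0.123 ] [0.6818 0.0279 0.123 ]
knob corners [0.6514 0.1781 0.06  ] [0.6528 0.1474 0.06  ] [0.6298 0.1762 0.06  ]
mid [array([ 0.5053, -0.1219,  0.016 ]), array([ 0.4989, -0.2399,  0.016 ]), array([ 0.4513, -0.2329,  0.016 ]), array([ 0.4629, -0.1157,  0.016 ])]
stop top [array([ 0.5042, -0.25  ,  0.024 ]), array([ 0.5043, -0.2635,  0.024 ]), array([ 0.4443, -0.2467,  0.024 ]), array([ 0.4436, -0.2602,  0.024 ])]
glue [ 0.3858 -0.0108  0.16  ] pen [ 0.3481 -0.1246  0.    ] [ 0.3492 -0.2599  0.    ]
stop2 [ 0.5439 -0.3467  0.01  ]
```

```bash
cat >> h.py <<'E'
def pose(p,psi,tilt=0):
    T=np.eye(4);c,s=np.cos(psi),np.sin(psi)
    T[:3,:3]=np.array([[c,s,0],[s,-c,0],[0,0,-1]])@R.from_rotvec([0,np.radians(tilt),0]).as_matrix();T[:3,3]=p;return T
def plan(p,psi,tilt=0,n=None,T0=None):
    T0=tool(ctrl.get_state()) if T0 is None else T0
    D=np.linalg.inv(T0)@pose(p,psi,tilt)
    w=R.from_matrix(D[:3,:3]).as_rotvec();n=n or int(np.ceil(max(np.linalg.norm(w)/np.radians(4),np.linalg.norm(D[:3,3])/.029)))
    S=R.from_rotvec(w/n).as_matrix();M=sum(np.linalg.matrix_power(S,k) for k in range(n)) 
    t=np.linalg.solve(M,D[:3,3])
    print(n,'rows of',np.round(np.r_[w/n/np.radians(4),t/.03],3)); return pose(p,psi,tilt)
E
python3 -c "
from h import *
plan((.478,-.165,.21),np.pi/2)"
```

```text
16 rows of [-0.001 -0.001 -0.986  0.844  0.073  0.044]
```

Call:
{"api": "step_arm", "payload": {"steps": [0,0,-0.986,0.844,0.073,0.044,0,0,0,-0.986,0.844,0.073,0.044,0,0,0,-0.986,0.844,0.073,0.044,0,0,0,-0.986,0.844,0.073,0.044,0,0,0,-0.986,0.844,0.073,0.044,0,0,0,-0.986,0.844,0.073,0.044,0,0,0,-0.986,0.844,0.073,0.044,0,0,0,-0.986,0.844,0.073,0.044,0,0,0,-0.986,0.844,0.073,0.044,0,0,0,-0.986,0.844,0.073,0.044,0,0,0,-0.986,0.844,0.073,0.044,0,0,0,-0.986,0.844,0.073,0.044,0]}}

```text
clock: 1.35
ee_pos: [0.4525, -0.2624, 0.2152]
tool_rot: [0.796, 0.605, -0.0, -0.0]
wrist_force: [-0.9, -0.2, 0.6]
gripper_width: 0.085
grasp_force: 0.0
```

Call:
{"api": "step_arm", "payload": {"steps": [0,0,-0.986,0.844,0.073,0.044,0,0,0,-0.986,0.844,0.073,0.044,0,0,0,-0.986,0.844,0.073,0.044,0,0,0,-0.986,0.844,0.073,0.044,0,0,0,0,0,0,0,0]}}

```text
clock: 1.85
ee_pos: [0.4778, -0.1629, 0.2098]
tool_rot: [0.705, 0.709, 0.0, -0.001]
wrist_force: [0.0, 0.5, -0.2]
gripper_width: 0.0855
grasp_force: 0.0
```

```bash
python3 -c "
from h import *
print(ctrl.get_state()['clock'],ctrl.get_state()['q']);print(tool(ctrl.get_state()))
snap('wrist','w1',None,1.25)
plan((.58,.157,.2),np.pi+.069,-35)"
```

```text
1.85 [-4.73845059e-01  2.67185146e-01 -2.43892495e-01  1.06105284e+00
  7.04703546e-04  1.09197444e+00]
[[-4.97579732e-03  9.99987246e-01 -8.65588415e-04  4.77838194e-01]
 [ 9.99986852e-01  4.97686510e-03  1.23584618e-03 -1.62858192e-01]
 [ 1.24013834e-03 -8.59427714e-04 -9.99998862e-01  2.09838897e-01]
 [ 0.00000000e+00  0.00000000e+00  0.00000000e+00  1.00000000e+00]]
25 rows of [-0.286 -0.268 -0.906  0.239  0.441 -0.017]
```

View pics/w1.png

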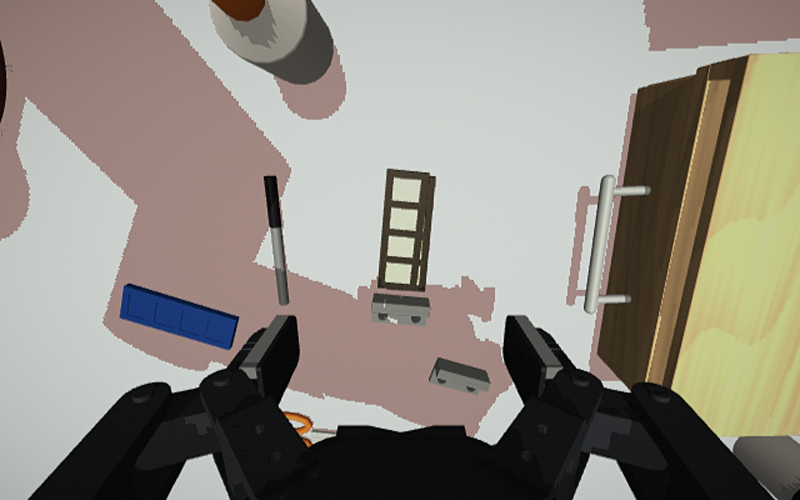

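The wrist picture shows the stack at (405,230), its bottom panel sticking out to the right, and the stop at (400,308). I'll enlarge that area.

Run:
```python
from h import *
f=cv2.imread('pics/w1_full.png')[130:270,280:420]
f=cv2.resize(f,None,fx=4.2,fy=4.2,interpolation=cv2.INTER_CUBIC);cv2.imwrite('pics/c2.png',f)
```

```text
(no output)
```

View pics/c2.png

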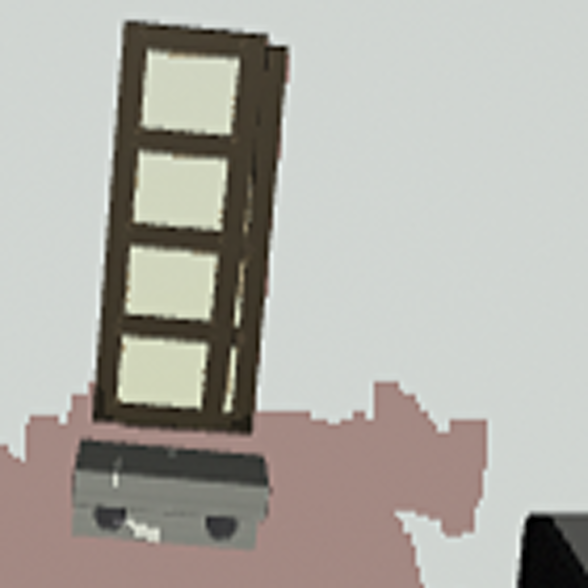

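Run:
```python
from h import *
np.set_printoptions(precision=4,suppress=True)
B=lambda x,y,z:px('w1',280+x/4.2-.4,130+y/4.2-.4,z)[:2]
def e(n,pts,z):
    q=np.array([B(*p,z) for p in pts]);print(n,q.tolist() and q.round(4).tolist());return q
m=e('mid',((127,22),(268,35),(93,420)),.016)
print('len',np.linalg.norm(m[0]-m[2]),'wid',np.linalg.norm(m[0]-m[1]),'yaw from +y toward +x',np.arctan2(*(m[0]-m[2])))
b=e('bot',((288,46),(252,433)),.008);print(np.linalg.norm(b[0]-b[1]),np.arctan2(*(b[0]-b[1])))
s=e('foot',((85,440),(262,455)),0);t=e('top',((76,473),(270,490)),.024)
for k in(s,t):print('w',np.linalg.norm(k[0]-k[1]),'c',k.mean(0),'normal from +y to +x',np.arctan2(-(k[1]-k[0])[1],(k[1]-k[0])[0]))
k1=px('w1',605/1.25,245/1.25,.05);print('bar',k1)
```

```text
mid [[0.4642, -0.1112], [0.5034, -0.1145], [0.4531, -0.2304]]
len 0.11976096525818195 wid 0.039283710889927215 yaw from +y toward +x 0.09293824171724763
bot [[0.5098, -0.1182], [0.5026, -0.238]]
0.12001256275077271 0.05996429024192914
foot [[0.4493, -0.2442], [0.5066, -0.2492]]
top [[0.4482, -0.2445], [0.5074, -0.2498]]
w 0.05755779518449886 c [ 0.478  -0.2467] normal from +y to +x 0.08629113267481042
w 0.05936709513785908 c [ 0.4778 -0.2471] normal from +y to +x 0.0902760402556394
bar [ 0.6593 -0.1742  0.05  ]
```

```bash
python3 -c "
from h import *
T=plan((.5435,.155,.184),np.pi+.069,-35)
plan((.6467,.1625,.037),np.pi+.069,-35,T0=T)"
```

```text
25 rows of [-0.286 -0.268 -0.906  0.279  0.397 -0.01 ]
7 rows of [ 0.    -0.    -0.    -0.002  0.002  0.856]
```

Call:
{"api": "step_arm", "payload": {"steps": [-0.286,-0.268,-0.906,0.279,0.397,-0.01,0,-0.286,-0.268,-0.906,0.279,0.397,-0.01,0,-0.286,-0.268,-0.906,0.279,0.397,-0.01,0,-0.286,-0.268,-0.906,0.279,0.397,-0.01,0,-0.286,-0.268,-0.906,0.279,0.397,-0.01,0,-0.286,-0.268,-0.906,0.279,0.397,-0.01,0,-0.286,-0.268,-0.906,0.279,0.397,-0.01,0,-0.286,-0.268,-0.906,0.279,0.397,-0.01,0,-0.286,-0.268,-0.906,0.279,0.397,-0.01,0,-0.286,-0.268,-0.906,0.279,0.397,-0.01,0,-0.286,-0.268,-0.906,0.279,0.397,-0.01,0,-0.286,-0.268,-0.906,0.279,0.397,-0.01,0]}}

```text
clock: 3.1
ee_pos: [0.5755, -0.0259, 0.2128]
tool_rot: [0.386, 0.908, 0.005, 0.16]
wrist_force: [1.0, 0.7, -0.4]
gripper_width: 0.0855
grasp_force: 0.0
```

Call:
{"api": "step_arm", "payload": {"steps": [-0.286,-0.268,-0.906,0.279,0.397,-0.01,0,-0.286,-0.268,-0.906,0.279,0.397,-0.01,0,-0.286,-0.268,-0.906,0.279,0.397,-0.01,0,-0.286,-0.268,-0.906,0.279,0.397,-0.01,0,-0.286,-0.268,-0.906,0.279,0.397,-0.01,0,-0.286,-0.268,-0.906,0.279,0.397,-0.01,0,-0.286,-0.268,-0.906,0.279,0.397,-0.01,0,-0.286,-0.268,-0.906,0.279,0.397,-0.01,0,-0.286,-0.268,-0.906,0.279,0.397,-0.01,0,-0.286,-0.268,-0.906,0.279,0.397,-0.01,0,-0.286,-0.268,-0.906,0.279,0.397,-0.01,0,-0.286,-0.268,-0.906,0.279,0.397,-0.01,0]}}

```text
clock: 4.3
ee_pos: [0.5517, 0.1412, 0.1881]
tool_rot: [0.001, 0.956, 0.009, 0.293]
wrist_force: [-1.1, 0.3, 0.1]
gripper_width: 0.0855
grasp_force: 0.0
```

Call:
{"api": "step_arm", "payload": {"steps": [-0.286,-0.268,-0.906,0.279,0.397,-0.01,0,0,0,0,0,0,0,0]}}

```text
clock: 4.5
ee_pos: [0.5428, 0.1533, 0.1826]
tool_rot: [-0.032, 0.953, 0.01, 0.3]
wrist_force: [-0.2, -0.2, 0.0]
gripper_width: 0.0853
grasp_force: 0.0
```

```bash
python3 -c "
from h import *
snap('wrist','w2',None,1.25)
k=np.array([.6411,.1623,.045]);print([x*1.25 for x in proj('w2',(.6411,.1623,.060))])
plan((.6467,.1625,.037),np.pi+.069,-35)"
```

```text
[np.float64(403.6906553434613), np.float64(244.58589880215362)]
7 rows of [-0.005 -0.    -0.006 -0.003  0.013  0.853]
```

View pics/w2.png

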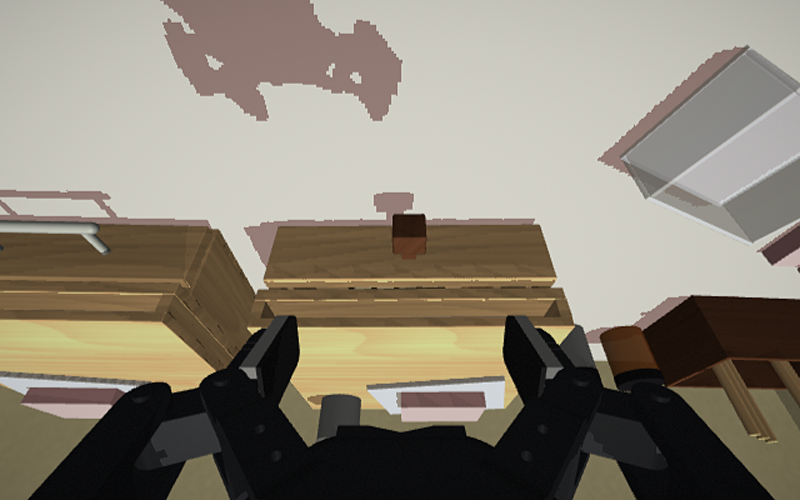

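The knob is at (409,245), about 3 mm to +y of the prediction. I'll go in and close.

Call:
{"api": "step_arm", "payload": {"steps": [0,0,0,0,0.025,0.853,0,0,0,0,0,0.025,0.853,0,0,0,0,0,0.025,0.853,0,0,0,0,0,0.025,0.853,0,0,0,0,0,0.025,0.853,0,0,0,0,0,0.025,0.853,0,0,0,0,0,0.025,0.853,0,0,0,0,0,0,0,0]}}

```text
clock: 5.35
ee_pos: [0.6479, 0.1643, 0.0349]
tool_rot: [-0.03, 0.953, 0.009, 0.3]
wrist_force: [-0.3, -0.1, 0.5]
gripper_width: 0.0852
grasp_force: 0.0
```

Call:
{"api": "step_arm", "payload": {"steps": [0,0,0,0,0,0,1,0,0,0,0,0,0,1,0,0,0,0,0,0,1,0,0,0,0,0,0,1,0,0,0,0,0,0,1,0,0,0,0,0,0,1]}}

```text
clock: 5.95
ee_pos: [0.6473, 0.1673, 0.039]
tool_rot: [-0.033, 0.953, 0.011, 0.302]
wrist_force: [-1.2, 5.9, 4.8]
gripper_width: 0.0288
grasp_force: 60.8
```

```bash
python3 -c "
from h import *
s=ctrl.get_state();p=s['ee_pos'];print(p,s['wrist_force'],s['gripper_width'])
plan((p[0]-.186*.9976,p[1]-.186*.069,p[2]),np.pi+.069,-35,n=12)"
```

```text
[0.64729367 0.16731545 0.03896728] [-1.17284124  5.86121678  4.761816  ] 0.028815368404961565
12 rows of [ 0.002  0.005 -0.001  0.423  0.    -0.297]
```

Call:
{"api": "step_arm", "payload": {"steps": [0,0,0,0.423,0,-0.297,1,0,0,0,0.423,0,-0.297,1,0,0,0,0.423,0,-0.297,1,0,0,0,0.423,0,-0.297,1,0,0,0,0.423,0,-0.297,1,0,0,0,0.423,0,-0.297,1,0,0,0,0.423,0,-0.297,1,0,0,0,0.423,0,-0.297,1,0,0,0,0.423,0,-0.297,1,0,0,0,0.423,0,-0.297,1,0,0,0,0.423,0,-0.297,1]}}

```text
clock: 7.05
ee_pos: [0.4775, 0.1538, 0.039]
tool_rot: [-0.032, 0.952, 0.009, 0.303]
wrist_force: [2.9, -4.9, 3.3]
gripper_width: 0.0287
grasp_force: 66.0
```

```bash
python3 -c "
from h import *
s=ctrl.get_state();p=s['ee_pos'];print(p,s['wrist_force'],s['gripper_width'])
"
```

```text
[0.477484  0.1538236 0.0389694] [ 2.86781428 -4.92935558  3.28801002] 0.028699931649151727
```

Call:
{"api": "step_arm", "payload": {"steps": [0,0,0,0.25,0,-0.18,1,0,0,0,0,0,0,1,0,0,0,0,0,0,0,0,0,0,0,0,0,0,0,0,0,0,0,0,0,0,0,0,0,0,0,0]}}

```text
clock: 7.65
ee_pos: [0.4672, 0.1537, 0.0375]
tool_rot: [-0.032, 0.953, 0.01, 0.301]
wrist_force: [-0.1, 0.6, 0.4]
gripper_width: 0.0845
grasp_force: 0.0
```

Call:
{"api": "step_arm", "payload": {"steps": [0,0,0,0,0,-0.5,0,0,0,0,0,0,-1,0,0,0,0,0,0,-1,0,0,0,0,0,0,-1,0,0,0,0,0,0,-1,0,0,0,0,0,0,-1,0,0,0,0,0,0,-0.5,0]}}

```text
clock: 8.35
ee_pos: [0.3633, 0.1469, 0.1866]
tool_rot: [-0.032, 0.953, 0.01, 0.302]
wrist_force: [-0.2, -0.1, -0.1]
gripper_width: 0.0856
grasp_force: 0.0
```

```bash
python3 -c "
from h import *
plan((.58,.16,.20),np.pi/2-.07)"
```

```text
26 rows of [ 0.288  0.251  0.908 -0.207  0.23   0.073]
```

Call:
{"api": "step_arm", "payload": {"steps": [0.288,0.251,0.908,-0.207,0.23,0.073,0,0.288,0.251,0.908,-0.207,0.23,0.073,0,0.288,0.251,0.908,-0.207,0.23,0.073,0,0.288,0.251,0.908,-0.207,0.23,0.073,0,0.288,0.251,0.908,-0.207,0.23,0.073,0,0.288,0.251,0.908,-0.207,0.23,0.073,0,0.288,0.251,0.908,-0.207,0.23,0.073,0,0.288,0.251,0.908,-0.207,0.23,0.073,0,0.288,0.251,0.908,-0.207,0.23,0.073,0,0.288,0.251,0.908,-0.207,0.23,0.073,0,0.288,0.251,0.908,-0.207,0.23,0.073,0,0.288,0.251,0.908,-0.207,0.23,0.073,0]}}

```text
clock: 9.55
ee_pos: [0.4595, 0.2014, 0.2034]
tool_rot: [0.358, 0.916, 0.005, 0.178]
wrist_force: [0.9, -0.3, 0.0]
gripper_width: 0.0853
grasp_force: 0.0
```

Call:
{"api": "step_arm", "payload": {"steps": [0.288,0.251,0.908,-0.207,0.23,0.073,0,0.288,0.251,0.908,-0.207,0.23,0.073,0,0.288,0.251,0.908,-0.207,0.23,0.073,0,0.288,0.251,0.908,-0.207,0.23,0.073,0,0.288,0.251,0.908,-0.207,0.23,0.073,0,0.288,0.251,0.908,-0.207,0.23,0.073,0,0.288,0.251,0.908,-0.207,0.23,0.073,0,0.288,0.251,0.908,-0.207,0.23,0.073,0,0.288,0.251,0.908,-0.207,0.23,0.073,0,0.288,0.251,0.908,-0.207,0.23,0.073,0,0.288,0.251,0.908,-0.207,0.23,0.073,0,0.288,0.251,0.908,-0.207,0.23,0.073,0]}}

```text
clock: 10.75
ee_pos: [0.567, 0.1718, 0.2007]
tool_rot: [0.687, 0.726, -0.0, 0.025]
wrist_force: [0.6, 0.7, -0.6]
gripper_width: 0.0853
grasp_force: 0.0
```

Call:
{"api": "step_arm", "payload": {"steps": [0.288,0.251,0.908,-0.207,0.23,0.073,0,0.288,0.251,0.908,-0.207,0.23,0.073,0,0,0,0,0,0,0,0]}}

```text
clock: 11.05
ee_pos: [0.5817, 0.1586, 0.1965]
tool_rot: [0.732, 0.681, -0.001, -0.001]
wrist_force: [-0.5, 0.2, -0.1]
gripper_width: 0.0853
grasp_force: 0.0
```

```bash
python3 -c "
from h import *
snap('wrist','w3',None,1.25);print(tool(ctrl.get_state()))"
```

```text
[[ 0.06992447  0.99754768 -0.00303336  0.58110613]
 [ 0.99755148 -0.06992796 -0.00105905  0.1592051 ]
 [-0.00126857 -0.00295188 -0.99999484  0.19671632]
 [ 0.          0.          0.          1.        ]]
```

View pics/w3.png

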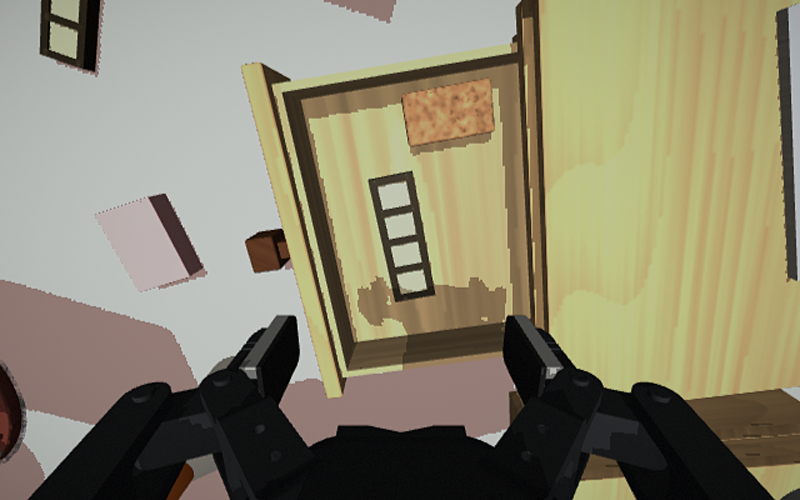

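The panel lies in the drawer with its corners at (370,180), (412,172), (434,294) and (395,300). The sanding block is clear of it, in front of it at (448,112).

Run:
```python
from h import *
np.set_printoptions(precision=4,suppress=True)
q=np.array([px('w3',(u-.5)/1.25,(v-.5)/1.25,.024)[:2] for u,v in((370,180),(412,172),(434,294),(395,300))])
c=q.mean(0);a=q[0]+q[1]-q[2]-q[3];psi=np.arctan2(a[1],a[0])
print(q,c,'L',np.linalg.norm(a)/2,'W',np.linalg.norm(q[0]-q[1]),'psi-90deg',psi-np.pi/2)
print('sand near corner',px('w3',410/1.25,146/1.25,.041),'front inner top',px('w3',290/1.25,82/1.25,.065),px('w3',345/1.25,375/1.25,.065),'roof edge',px('w3',540/1.25,100/1.25,.123),px('w3',545/1.25,330/1.25,.123))
T=plan((c[0],c[1],.10),psi);plan((c[0],c[1],.022),psi,T0=T)
```

```text
[[0.5562 0.204 ]
 [0.5935 0.2082]
 [0.6075 0.091 ]
 [0.5692 0.0873]] [0.5816 0.1476] L 0.11779501602630442 W 0.037501689491924735 psi-90deg 0.11491172583283848
sand near corner [0.5932 0.2299 0.041 ] front inner top [0.5108 0.2797 0.065 ] [0.5205 0.0342 0.065 ] roof edge [0.6663 0.2508 0.123 ] [0.6764 0.1033 0.123 ]
4 rows of [-0.011  0.004 -0.662 -0.096  0.006  0.806]
3 rows of [ 0.     0.    -0.    -0.     0.     0.867]
```

Call:
{"api": "step_arm", "payload": {"steps": [0,0,-0.662,-0.096,0.006,0.806,0.3,0,0,-0.662,-0.096,0.006,0.806,0.3,0,0,-0.662,-0.096,0.006,0.806,0.3,0,0,-0.662,-0.096,0.006,0.806,0.3,0,0,0,0,0,0.7,0.3,0,0,0,0,0,0.7,0.3,0,0,0,0,0,0.7,0.3,0,0,0,0,0,0,0.3]}}

```text
clock: 11.9
ee_pos: [0.5786, 0.1484, 0.0354]
tool_rot: [0.664, 0.747, -0.003, -0.002]
wrist_force: [-0.8, 0.8, -0.2]
gripper_width: 0.0596
grasp_force: 0.0
```

Run:
```python
from h import *
s=ctrl.get_state();print(s['wrist_force'])
plan((.5816,.1476,.0175),np.pi/2+.115)
```

```text
[-0.78323686  0.75193442 -0.19781442]
1 rows of [-0.097  0.012  0.031 -0.039  0.1    0.597]
```

Call:
{"api": "step_arm", "payload": {"steps": [-0.097,0.012,0.03,-0.04,0.1,0.3,0.3,0,0,0,0,0,0.3,0.3,0,0,0,0,0,0,0.3,0,0,0,0,0,0,1,0,0,0,0,0,0,1,0,0,0,0,0,0,1,0,0,0,0,0,0,1,0,0,0,0,0,0,1]}}

```text
clock: 12.7
ee_pos: [0.5852, 0.1474, 0.0207]
tool_rot: [0.666, 0.746, 0.002, 0.002]
wrist_force: [-1.0, -0.7, 6.1]
gripper_width: 0.0361
grasp_force: 59.7
```

Call:
{"api": "step_arm", "payload": {"steps": [0,0,0,0,0,-0.3,1,0,0,0,0,0,-0.7,1,0,0,0,0,0,-0.8,1,0,0,0,0,0,0,1]}}

```text
clock: 13.1
ee_pos: [0.5865, 0.1475, 0.0773]
tool_rot: [0.666, 0.746, 0.004, 0.003]
wrist_force: [1.0, -0.3, 0.1]
gripper_width: 0.0369
grasp_force: 60.0
```

```bash
python3 -c "
from h import *
snap('wrist','w4',(200,100,520,340),2);print(tool(ctrl.get_state()))"
```

```text
[[-1.12522557e-01  9.93618772e-01  7.77238343e-03  5.85594906e-01]
 [ 9.93649080e-01  1.12515768e-01  1.30659669e-03  1.47392104e-01]
 [ 4.23743309e-04  7.87004325e-03 -9.99968941e-01  7.56723409e-02]
 [ 0.00000000e+00  0.00000000e+00  0.00000000e+00  1.00000000e+00]]
```

View pics/w4.png

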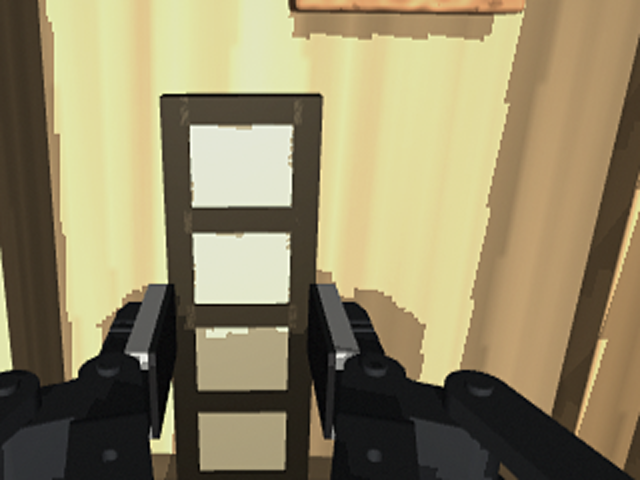

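Run:
```python
from h import *
np.set_printoptions(precision=4,suppress=True)
s=ctrl.get_state();T=tool(s)
e=px('w4',200+242/2,100+96/2,T[2,3]+.0033);print('end in tool',np.linalg.inv(T)@np.r_[e,1])
ox=(np.linalg.inv(T)@np.r_[e,1])[0]-.06;print(ox)
U=T.copy();U[2,3]=.14
psi=np.pi/2-.085;tgt=np.array([.4815,-.183])-ox*np.array([.085,.996])
print(tgt)
A=plan((*tgt,.14),psi,T0=U);plan((*tgt,.03),psi,T0=A)
```

```text
end in tool [ 0.0596  0.0003 -0.0033  1.    ]
-0.00038958414203843494
[ 0.4815 -0.1826]
12 rows of [ 0.009 -0.001  0.236 -0.912 -0.31  -0.002]
4 rows of [ 0.     0.     0.    -0.    -0.     0.917]
```

Call:
{"api": "step_arm", "payload": {"steps": [0,0,0,0,0,-1,1,0,0,0,0,0,-1,1]}}

```text
clock: 13.35
ee_pos: [0.5826, 0.147, 0.1331]
tool_rot: [0.666, 0.746, 0.001, 0.0]
wrist_force: [1.4, -1.4, 0.8]
gripper_width: 0.0364
grasp_force: 60.2
```

Call:
{"api": "step_arm", "payload": {"steps": [0,0,0.236,-0.912,-0.31,0,1,0,0,0.236,-0.912,-0.31,0,1,0,0,0.236,-0.912,-0.31,0,1,0,0,0.236,-0.912,-0.31,0,1,0,0,0.236,-0.912,-0.31,0,1,0,0,0.236,-0.912,-0.31,0,1,0,0,0.236,-0.912,-0.31,0,1,0,0,0.236,-0.912,-0.31,0,1,0,0,0.236,-0.912,-0.31,0,1,0,0,0.236,-0.912,-0.31,0,1,0,0,0.236,-0.912,-0.31,0,1,0,0,0.236,-0.912,-0.31,0,1]}}

```text
clock: 14.55
ee_pos: [0.4788, -0.1838, 0.1323]
tool_rot: [0.737, 0.676, 0.002, 0.001]
wrist_force: [0.6, 0.3, -0.1]
gripper_width: 0.0364
grasp_force: 60.2
```

Call:
{"api": "step_arm", "payload": {"steps": [0,0,0,0,0,0.5,1,0,0,0,0,0,0.8,1,0,0,0,0,0,0.8,1,0,0,0,0,0,0.5,1,0,0,0,0,0,0.3,1,0,0,0,0,0,0,1,0,0,0,0,0,0,1]}}

```text
clock: 15.25
ee_pos: [0.4804, -0.1829, 0.0462]
tool_rot: [0.736, 0.676, 0.002, 0.001]
wrist_force: [0.7, -0.6, -0.1]
gripper_width: 0.0366
grasp_force: 60.2
```

Run:
```python
from h import *
s=ctrl.get_state();print(s['ee_pos'],s['wrist_force'],s['gripper_width'])
plan((.4815,-.1826,.03),np.pi/2-.085)
```

```text
[ 0.48035253 -0.18292856  0.04622001] [ 0.7471225  -0.61819334 -0.09807671] 0.036565460119812924
1 rows of [ 0.063 -0.018  0.001  0.013  0.035  0.541]
```

Position is good, so I'll lower to contact in small steps.

Call:
{"api": "step_arm", "payload": {"steps": [0,0,0,0,0,0.4,1,0,0,0,0,0,0.25,1,0,0,0,0,0,0.1,1,0,0,0,0,0,0,1]}}

```text
clock: 15.65
ee_pos: [0.4799, -0.1826, 0.0229]
tool_rot: [0.736, 0.676, 0.002, 0.001]
wrist_force: [1.1, -0.2, -0.6]
gripper_width: 0.0365
grasp_force: 60.2
```

Call:
{"api": "step_arm", "payload": {"steps": [0,0,0,0,0,0.05,1,0,0,0,0,0,0,1,0,0,0,0,0,0,1]}}

```text
clock: 15.95
ee_pos: [0.4805, -0.183, 0.0221]
tool_rot: [0.736, 0.676, 0.002, 0.001]
wrist_force: [0.4, -0.2, -0.5]
gripper_width: 0.0364
grasp_force: 60.2
```

Call:
{"api": "step_arm", "payload": {"steps": [0,0,0,0,0,0.05,1,0,0,0,0,0,0,1]}}

```text
clock: 16.15
ee_pos: [0.4806, -0.1831, 0.0208]
tool_rot: [0.736, 0.676, 0.002, 0.002]
wrist_force: [0.6, 0.0, 2.7]
gripper_width: 0.0364
grasp_force: 61.1
```

Call:
{"api": "step_arm", "payload": {"steps": [0,0,0,0,0,0,0.25,0,0,0,0,0,0,0.25,0,0,0,0,0,0,0.25,0,0,0,0,0,-0.3,0.25,0,0,0,0,0,-0.7,0.25,0,0,0,0,0,-1,0.25,0,0,0,0,0,-1,0.25,0,0,0,0,0,-1,0.25,0,0,0,0,0,-1,0.25,0,0,0,0,0,-1,1,0,0,0,0,0,-1,1]}}

```text
clock: 17.25
ee_pos: [0.4792, -0.1829, 0.2325]
tool_rot: [0.736, 0.676, 0.002, 0.001]
wrist_force: [-0.0, -0.1, -1.1]
gripper_width: 0.0361
grasp_force: 0.0
```

Run:
```python
from h import *
s=ctrl.get_state();print(s['ee_pos'],s['gripper_width'])
print('foam',px('top1',331/1.25,316/1.25,.02))
f=cv2.imread('pics/top1_full.png')
A=plan((.415,.151,.21),np.pi+.069,-25);B=plan((.415,.151,.04),np.pi+.069,-25,T0=A)
plan((.415+.2*.9976,.151+.2*.069,.04),np.pi+.069,-25,T0=B,n=10)
snap('wrist','w5',(160,40,480,280),2)
```

```text
[ 0.47915393 -0.18293179  0.23245846] 0.03606469973261701
foam [0.33878909 0.15437038 0.02      ]
26 rows of [-0.204 -0.175 -0.934  0.424  0.255 -0.042]
6 rows of [ 0.    -0.    -0.     0.399  0.     0.856]
10 rows of [ 0.    -0.    -0.    -0.604  0.     0.282]
```

View pics/w5.png

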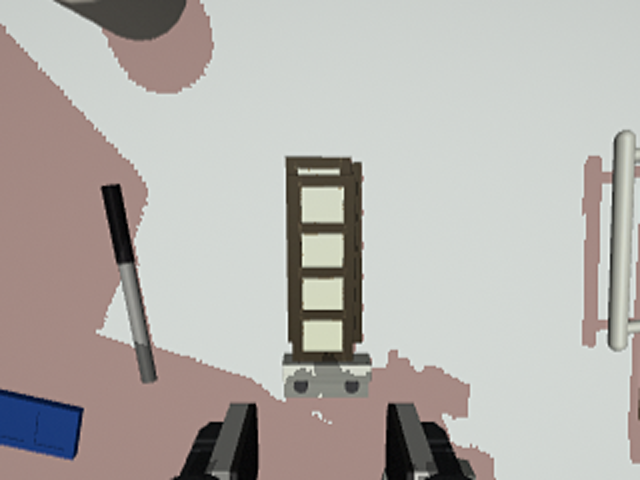

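The third panel lies on the stack close to the stop. Now to shut the drawer.

Call:
{"api": "step_arm", "payload": {"steps": [-0.204,-0.175,-0.934,0.424,0.255,-0.042,1,-0.204,-0.175,-0.934,0.424,0.255,-0.042,1,-0.204,-0.175,-0.934,0.424,0.255,-0.042,1,-0.204,-0.175,-0.934,0.424,0.255,-0.042,1,-0.204,-0.175,-0.934,0.424,0.255,-0.042,1,-0.204,-0.175,-0.934,0.424,0.255,-0.042,1,-0.204,-0.175,-0.934,0.424,0.255,-0.042,1,-0.204,-0.175,-0.934,0.424,0.255,-0.042,1,-0.204,-0.175,-0.934,0.424,0.255,-0.042,1,-0.204,-0.175,-0.934,0.424,0.255,-0.042,1,-0.204,-0.175,-0.934,0.424,0.255,-0.042,1,-0.204,-0.175,-0.934,0.424,0.255,-0.042,1]}}

```text
clock: 18.5
ee_pos: [0.5243, -0.0144, 0.239]
tool_rot: [0.418, 0.902, 0.005, 0.112]
wrist_force: [0.7, 0.8, -0.4]
gripper_width: -0.0004
grasp_force: 0.0
```

Call:
{"api": "step_arm", "payload": {"steps": [-0.204,-0.175,-0.934,0.424,0.255,-0.042,1,-0.204,-0.175,-0.934,0.424,0.255,-0.042,1,-0.204,-0.175,-0.934,0.424,0.255,-0.042,1,-0.204,-0.175,-0.934,0.424,0.255,-0.042,1,-0.204,-0.175,-0.934,0.424,0.255,-0.042,1,-0.204,-0.175,-0.934,0.424,0.255,-0.042,1,-0.204,-0.175,-0.934,0.424,0.255,-0.042,1,-0.204,-0.175,-0.934,0.424,0.255,-0.042,1,-0.204,-0.175,-0.934,0.424,0.255,-0.042,1,-0.204,-0.175,-0.934,0.424,0.255,-0.042,1,-0.204,-0.175,-0.934,0.424,0.255,-0.042,1,-0.204,-0.175,-0.934,0.424,0.255,-0.042,1]}}

```text
clock: 19.7
ee_pos: [0.4384, 0.1353, 0.2158]
tool_rot: [0.032, 0.979, 0.007, 0.204]
wrist_force: [-0.2, 0.0, 0.9]
gripper_width: 0.0003
grasp_force: 0.0
```

Call:
{"api": "step_arm", "payload": {"steps": [-0.204,-0.175,-0.934,0.424,0.255,-0.042,1,-0.204,-0.175,-0.934,0.424,0.255,-0.042,1,0,0,0,0,0,0,1]}}

```text
clock: 20.0
ee_pos: [0.4131, 0.1512, 0.2073]
tool_rot: [-0.035, 0.976, 0.008, 0.215]
wrist_force: [0.1, -0.1, 0.2]
gripper_width: 0.0002
grasp_force: 0.0
```

Run:
```python
from h import *
s=ctrl.get_state();print(s['ee_pos'],s['gripper_width'])
B=plan((.415,.151,.04),np.pi+.069,-25)
```

```text
[0.4131146  0.15120599 0.20730032] 0.0002166869367739673
6 rows of [ 0.002 -0.007  0.005  0.382 -0.002  0.847]
```

Call:
{"api": "step_arm", "payload": {"steps": [0,0,0,0.382,0,0.847,1,0,0,0,0.382,0,0.847,1,0,0,0,0.382,0,0.847,1,0,0,0,0.382,0,0.847,1,0,0,0,0.382,0,0.847,1,0,0,0,0.382,0,0.847,1,0,0,0,0,0,0,1]}}

```text
clock: 20.7
ee_pos: [0.4154, 0.1503, 0.0378]
tool_rot: [-0.033, 0.977, 0.007, 0.213]
wrist_force: [-0.4, -0.9, 0.8]
gripper_width: 0.0002
grasp_force: 0.0
```

Call:
{"api": "step_arm", "payload": {"steps": [0,0,0,-0.4,0,0.187,1,0,0,0,-0.4,0,0.187,1,0,0,0,-0.5,0,0.233,1,0,0,0,-0.5,0,0.233,1,0,0,0,-0.5,0,0.233,1,0,0,0,-0.5,0,0.233,1,0,0,0,-0.5,0,0.233,1,0,0,0,-0.5,0,0.233,1,0,0,0,-0.5,0,0.233,1,0,0,0,-0.5,0,0.233,1,0,0,0,-0.5,0,0.233,1]}}

```text
clock: 21.8
ee_pos: [0.5948, 0.1637, 0.0428]
tool_rot: [-0.034, 0.976, 0.008, 0.217]
wrist_force: [-3.3, 1.0, -0.5]
gripper_width: -0.0003
grasp_force: 1.0
```

Call:
{"api": "step_arm", "payload": {"steps": [0,0,0,-0.3,0,0.14,1,0,0,0,-0.3,0,0.14,1,0,0,0,-0.25,0,0.117,1,0,0,0,0,0,0,1]}}

```text
clock: 22.2
ee_pos: [0.6218, 0.1652, 0.0412]
tool_rot: [-0.034, 0.976, 0.008, 0.217]
wrist_force: [0.6, 0.9, 0.1]
gripper_width: -0.0002
grasp_force: 0.0
```

Call:
{"api": "step_arm", "payload": {"steps": [0,0,0,-0.12,0,0.056,1,0,0,0,-0.12,0,0.056,1,0,0,0,0,0,0,1]}}

```text
clock: 22.5
ee_pos: [0.6284, 0.1658, 0.0404]
tool_rot: [-0.034, 0.976, 0.008, 0.216]
wrist_force: [-0.5, -0.9, -0.0]
gripper_width: -0.0001
grasp_force: 0.0
```

Call:
{"api": "step_arm", "payload": {"steps": [0,0,0,-0.12,0,0.056,1,0,0,0,-0.06,0,0.028,1,0,0,0,0,0,0,1]}}

```text
clock: 22.8
ee_pos: [0.6338, 0.1662, 0.0401]
tool_rot: [-0.034, 0.976, 0.008, 0.215]
wrist_force: [-1.9, -0.3, 0.8]
gripper_width: 0.0003
grasp_force: 0.9
```

Call:
{"api": "step_arm", "payload": {"steps": [0,0,0,-0.12,0,0.056,1,0,0,0,0,0,0,1,0,0,0,0,0,0,1]}}

```text
clock: 23.1
ee_pos: [0.6342, 0.1662, 0.0385]
tool_rot: [-0.034, 0.977, 0.007, 0.212]
wrist_force: [-15.8, -1.1, 7.7]
gripper_width: 0.0001
grasp_force: 7.8
```

The drawer is shut: pushing gives a firm 16 N. I'll back off and go to the stack's free end.

Call:
{"api": "step_arm", "payload": {"steps": [0,0,0,0.5,0,-0.233,1,0,0,0,0.8,0,-0.45,1,0,0,0,0.6,0,-0.8,1,0,0,0,0,0,-1,1,0,0,0,0,0,-1,1,0,0,0,0,0,-1,1,0,0,0,0,0,-1,1]}}

```text
clock: 23.8
ee_pos: [0.517, 0.158, 0.1669]
tool_rot: [-0.034, 0.976, 0.008, 0.216]
wrist_force: [0.8, 0.1, 0.4]
gripper_width: -0.0
grasp_force: 0.0
```

Run:
```python
from h import *
s=ctrl.get_state();print(s['ee_pos'],s['clock'])
A=plan((.49,-.080,.19),np.pi/2-.085);plan((.49,-.080,.03),np.pi/2-.085,T0=A)
```

```text
[0.51702666 0.15803366 0.16693189] 23.8
26 rows of [ 0.207  0.177  0.933 -0.217 -0.273  0.001]
6 rows of [ 0.     0.     0.    -0.     0.     0.889]
```

Call:
{"api": "step_arm", "payload": {"steps": [0.207,0.177,0.933,-0.217,-0.273,0,1,0.207,0.177,0.933,-0.217,-0.273,0,1,0.207,0.177,0.933,-0.217,-0.273,0,1,0.207,0.177,0.933,-0.217,-0.273,0,1,0.207,0.177,0.933,-0.217,-0.273,0,1,0.207,0.177,0.933,-0.217,-0.273,0,1,0.207,0.177,0.933,-0.217,-0.273,0,1,0.207,0.177,0.933,-0.217,-0.273,0,1,0.207,0.177,0.933,-0.217,-0.273,0,1,0.207,0.177,0.933,-0.217,-0.273,0,1,0.207,0.177,0.933,-0.217,-0.273,0,1,0.207,0.177,0.933,-0.217,-0.273,0,1]}}

```text
clock: 25.0
ee_pos: [0.5579, 0.0439, 0.1868]
tool_rot: [0.359, 0.925, 0.004, 0.128]
wrist_force: [0.2, 0.1, 0.2]
gripper_width: -0.0002
grasp_force: 0.0
```

Call:
{"api": "step_arm", "payload": {"steps": [0.207,0.177,0.933,-0.217,-0.273,0,1,0.207,0.177,0.933,-0.217,-0.273,0,1,0.207,0.177,0.933,-0.217,-0.273,0,1,0.207,0.177,0.933,-0.217,-0.273,0,1,0.207,0.177,0.933,-0.217,-0.273,0,1,0.207,0.177,0.933,-0.217,-0.273,0,1,0.207,0.177,0.933,-0.217,-0.273,0,1,0.207,0.177,0.933,-0.217,-0.273,0,1,0.207,0.177,0.933,-0.217,-0.273,0,1,0.207,0.177,0.933,-0.217,-0.273,0,1,0.207,0.177,0.933,-0.217,-0.273,0,1,0.207,0.177,0.933,-0.217,-0.273,0,1]}}

```text
clock: 26.2
ee_pos: [0.5065, -0.0674, 0.1893]
tool_rot: [0.691, 0.722, 0.0, 0.019]
wrist_force: [-0.3, 0.6, -0.6]
gripper_width: 0.0001
grasp_force: 0.0
```

Call:
{"api": "step_arm", "payload": {"steps": [0.207,0.177,0.933,-0.217,-0.273,0,1,0.207,0.177,0.933,-0.217,-0.273,0,1,0,0,0,0,0,0.9,1,0,0,0,0,0,0.9,1,0,0,0,0,0,0.9,1,0,0,0,0,0,0.9,1,0,0,0,0,0,0.7,1,0,0,0,0,0,0,1]}}

```text
clock: 27.0
ee_pos: [0.4884, -0.0797, 0.058]
tool_rot: [0.736, 0.677, -0.002, -0.002]
wrist_force: [0.1, -0.1, 0.1]
gripper_width: -0.0001
grasp_force: 0.0
```

Run:
```python
from h import *
s=ctrl.get_state();print(s['ee_pos'],s['clock'])
plan((.49,-.080,.005),np.pi/2-.085)
```

```text
[ 0.48836502 -0.07973159  0.05795767] 27.0
2 rows of [-0.036 -0.002  0.005 -0.002  0.031  0.883]
```

Call:
{"api": "step_arm", "payload": {"steps": [-0.03,0,0,0,0.03,0.85,1,-0.03,0,0,0,0.03,0.85,1,0,0,0,0,0,0,1,0,0,0,-0.3,0,0,1,0,0,0,-0.2,0,0,1,0,0,0,-0.2,0,0,1,0,0,0,-0.1,0,0,1,0,0,0,-0.1,0,0,1,0,0,0,0,0,0,1]}}

```text
clock: 27.9
ee_pos: [0.4896, -0.1077, 0.0093]
tool_rot: [0.736, 0.677, 0.001, 0.001]
wrist_force: [0.6, 0.5, 0.5]
gripper_width: 0.0
grasp_force: 0.0
```

Call:
{"api": "step_arm", "payload": {"steps": [0,0,0,-0.1,0,0,1,0,0,0,-0.1,0,0,1,0,0,0,0,0,0,1]}}

```text
clock: 28.2
ee_pos: [0.489, -0.1135, 0.0091]
tool_rot: [0.736, 0.677, 0.001, 0.001]
wrist_force: [0.1, -0.1, -0.2]
gripper_width: 0.0003
grasp_force: 0.0
```

Call:
{"api": "step_arm", "payload": {"steps": [0,0,0,0.5,0,0,1,0,0,0,0.3,0,0,1,0,0,0,0,0,0.17,1,0,0,0,0,0,0,1,0,0,0,-0.3,0,0,1,0,0,0,-0.3,0,0,1,0,0,0,-0.1,0,0,1,0,0,0,-0.1,0,0,1,0,0,0,-0.07,0,0,1,0,0,0,0,0,0,1]}}

```text
clock: 29.2
ee_pos: [0.4888, -0.1148, 0.004]
tool_rot: [0.736, 0.677, 0.002, 0.001]
wrist_force: [0.8, 4.5, 0.4]
gripper_width: 0.0001
grasp_force: 2.2
```

Call:
{"api": "step_arm", "payload": {"steps": [0,0,0,-0.07,0,0,1,0,0,0,-0.03,0,0,1,0,0,0,0,0,0,1]}}

```text
clock: 29.5
ee_pos: [0.4887, -0.115, 0.004]
tool_rot: [0.736, 0.677, 0.004, -0.001]
wrist_force: [2.6, 17.4, 4.0]
gripper_width: 0.0001
grasp_force: 8.9
```

Contact at 17 N and the position match the panel length, so I'll squeeze the long sides now.

Call:
{"api": "step_arm", "payload": {"steps": [0,0,0,0.3,0,0,1,0,0,0,0,0,-0.8,0.12,0,0,0,0,0,-1,0.12,0,0,0,-0.9,-0.05,0,0.12,0,0,0,-0.9,0,0,0.12,0,0,0,-0.9,0,0,0.12,0,0,0,0,0,0.5,0.12,0,0,0,0,0,0.5,0.12,0,0,0,0,0,0,0.12]}}

```text
clock: 30.4
ee_pos: [0.4796, -0.1897, 0.0266]
tool_rot: [0.736, 0.676, 0.0, 0.0]
wrist_force: [-0.3, 0.3, 0.3]
gripper_width: 0.0752
grasp_force: 0.0
```

Run:
```python
from h import *
s=ctrl.get_state();print(s['ee_pos'],s['gripper_width'],s['wrist_force'])
plan((.4825,-.187,.004),np.pi/2-.085)
snap('wrist','w6',(160,100,480,340),2)
```

```text
[ 0.47957695 -0.18966255  0.02660948] 0.0752357696230235 [-0.31888782  0.25967202  0.324153  ]
1 rows of [0.002 0.    0.002 0.097 0.089 0.754]
```

View pics/w6.png

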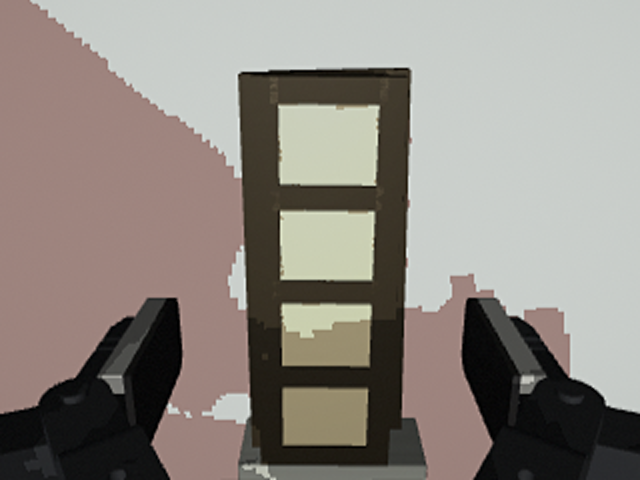

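The ends are aligned and the fingers straddle the stack. Down and squeeze.

Call:
{"api": "step_arm", "payload": {"steps": [0,0,0,0.1,0.08,0.4,0.12,0,0,0,0,0,0.35,0.12,0,0,0,0,0,0,0.12,0,0,0,0,0,0,0.3,0,0,0,0,0,0,0.4,0,0,0,0,0,0,0.45,0,0,0,0,0,0,0.5,0,0,0,0,0,0,1,0,0,0,0,0,0,1,0,0,0,0,0,0,1]}}

```text
clock: 31.45
ee_pos: [0.4846, -0.1874, 0.0065]
tool_rot: [0.736, 0.677, 0.001, 0.002]
wrist_force: [-0.0, 1.7, 8.2]
gripper_width: 0.0387
grasp_force: 64.4
```

Call:
{"api": "step_arm", "payload": {"steps": [0,0,0,-0.06,0,-0.05,1,0,0,0,0,0,0,1]}}

```text
clock: 31.65
ee_pos: [0.4842, -0.1874, 0.0072]
tool_rot: [0.736, 0.677, 0.003, 0.001]
wrist_force: [4.1, 7.6, -1.4]
gripper_width: 0.039
grasp_force: 61.2
```

Call:
{"api": "step_arm", "payload": {"steps": [0,0,0,0.03,0,0,1,0,0,0,0,0,0,0.3,0,0,0,0,0,0,0.15,0,0,0,0,0,0,0.15,0,0,0,0,0,-0.8,0.15,0,0,0,0,0,-1,0.15,0,0,0,1,0,0,1,0,0,0,1,0,0,1,0,0,0,0.9,0,0,1,0,0,0,0,0,0,1,0,0,0,0,0,0,1]}}

```text
clock: 32.75
ee_pos: [0.4909, -0.1013, 0.0611]
tool_rot: [0.736, 0.677, 0.001, 0.002]
wrist_force: [-0.7, -0.3, 0.5]
gripper_width: 0.0009
grasp_force: 0.0
```

Run:
```python
from h import *
s=ctrl.get_state();print(s['ee_pos'],s['gripper_width'],s['wrist_force'])
plan((.4905,-.098,.005),np.pi/2-.085)
```

```text
[ 0.49089868 -0.10125176  0.06112491] 0.0009189804844293999 [-0.66508639 -0.2759145   0.4702994 ]
2 rows of [ 0.023  0.007  0.015  0.054 -0.013  0.935]
```

Call:
{"api": "step_arm", "payload": {"steps": [0,0,0,0.06,0,0.93,1,0,0,0,0.06,0,0.93,1,0,0,0,0,0,0,1,0,0,0,-0.25,0,0,1,0,0,0,-0.15,0,0,1,0,0,0,-0.07,0,0,1,0,0,0,-0.05,0,0,1,0,0,0,0,0,0,1]}}

```text
clock: 33.55
ee_pos: [0.4902, -0.1137, 0.0057]
tool_rot: [0.736, 0.677, 0.001, 0.002]
wrist_force: [-0.3, -0.1, -1.3]
gripper_width: 0.0001
grasp_force: 0.0
```

Call:
{"api": "step_arm", "payload": {"steps": [0,0,0,-0.05,0,0,1,0,0,0,0,0,0,1]}}

```text
clock: 33.75
ee_pos: [0.4898, -0.1148, 0.0053]
tool_rot: [0.736, 0.677, 0.001, 0.001]
wrist_force: [-0.8, 0.4, -0.1]
gripper_width: 0.0002
grasp_force: 0.0
```

Call:
{"api": "step_arm", "payload": {"steps": [0,0,0,-0.04,0,0,1,0,0,0,-0.04,0,0,1,0,0,0,0,0,0,1]}}

```text
clock: 34.05
ee_pos: [0.4897, -0.115, 0.0053]
tool_rot: [0.736, 0.677, 0.003, -0.0]
wrist_force: [1.6, 11.2, 4.6]
gripper_width: -0.0
grasp_force: 5.5
```

Seated again at the same depth (y = -0.115). I'll back off, rise and check with the wrist and top cameras.

Call:
{"api": "step_arm", "payload": {"steps": [0,0,0,0.3,0,0,1,0,0,0,0.3,0,-0.4,1,0,0,0,0,0,-1,1,0,0,0,0,0,-1,1,0,0,0,-0.5,0,-1,1,0,0,0,-0.7,0,-0.8,1,0,0,0,-0.7,0,0,1,0,0,0,0,0,0,1]}}

```text
clock: 34.85
ee_pos: [0.4866, -0.1578, 0.1329]
tool_rot: [0.737, 0.676, 0.001, 0.003]
wrist_force: [0.2, -0.5, -0.6]
gripper_width: -0.0004
grasp_force: 0.0
```

Run:
```python
from h import *
snap('wrist','w7');snap('top','t7')
a=cv2.imread('pics/w7_full.png')[60:320,200:440];b=cv2.imread('pics/t7_full.png')[125:175,200:440]
a=cv2.resize(a,(400,433),interpolation=cv2.INTER_CUBIC)
b2=cv2.imread('pics/t7_full.png')[40:330,120:500]
im=np.zeros((433,800,3),'uint8');im[:,:400]=a;b2=cv2.resize(b2,(400,305));im[:305,400:]=b2;im[310:393,400:]=cv2.resize(b,(400,83));cv2.imwrite('pics/f.png',im)
```

```text
(no output)
```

View pics/f.png

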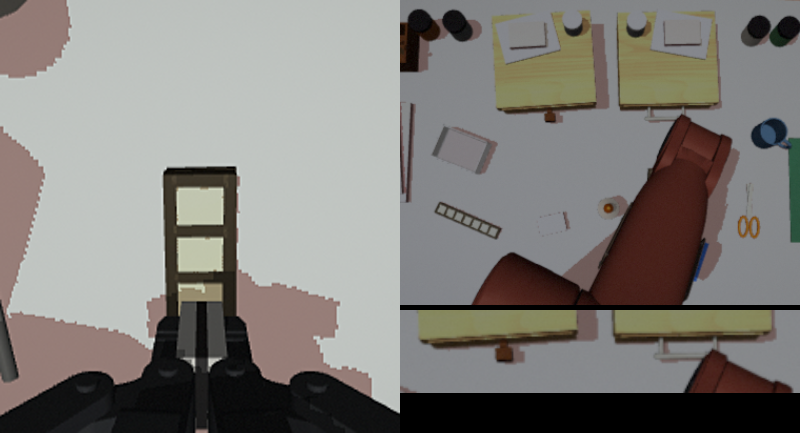

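The last picture shows the stack flush, at (200,240), and the drawer shut with its knob at (550,117). Nothing else has moved.

```bash
python3 -c "
from cell import ctrl
print(ctrl.finish_job())"
```

```text
the job is handed in; nothing more can be done
None
```

The job is handed in at about 35 s: the third panel is on the stack, the drawer was pushed shut to a firm 16 N, and the stack was tapped square against the stop; the last picture shows the far ends and sides flush, though the gripper hid the stop end. I viewed 11 pictures, one over the limit of 10.

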